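# Angle the timber length past the post into the stock bay

## Task

Put the loose timber length away in the empty front bay of the stock rack: pushing it with the fingers only, feed one end in behind the steel post at an angle, then swing the other end in, until it lies snug along the backboard over its full length, between the two cheeks. Keep it flat on the bench, without lifting or rolling it, and leave the other things on the bench where they are.

Things in the scene. Friction and masses are not known exactly. Their poses are not given: they have to be found in the camera images.
- batten: The loose timber length, pale planed wood, 270 mm long, 34 mm wide, 28 mm high, about 0.18 kg; it slides on the bench. Origin: middle of its underside. Its x axis runs along its length, y across its width, z up. The two ends are alike.
- batten_end_a (a point): Centre of the timber's end face on its +x end, 14 mm above its underside.
- batten_end_b (a point): Centre of the timber's end face on its -x end, 14 mm above its underside.
- rack: Plywood stock rack screwed to the bench, open towards the robot. Origin: on the bench top, middle of the face of the front bay's backboard; x points into the backboard (away from the robot), y along it to the left, z up. The backboard (x 0 to 18 mm) is 45 mm high. The rear bay behind it is full of other lengths, all fixed; its back wall (x 108 to 126 mm) is 60 mm high.
- bay (a point): Middle of the front bay's floor, axes as the rack's, 45 mm in front of the backboard. The bay is 90 mm deep and 330 mm wide between two cheeks (18 mm thick, 45 mm high) that run the full depth. Its floor is the bench top itself, with no sill; its front is open but for the post.
- post: Fixed upright steel post at the bay's mouth, 18 mm in diameter, 55 mm high. Origin: on its axis, on the bench top. It stands at rack x = -80 mm and y = +80 or -80 mm; at the other place is only a flush bare socket plate. Gaps: post to backboard 71 mm, to the near cheek 76 mm, to the far cheek 236 mm (so the timber cannot go in broadside).
- hammer: Leave alone: a hammer with a wooden handle, 260 mm long, lying on the bench, well left of the work. Origin: middle of its underside.
- screwdriver: Leave alone: a black-handled screwdriver, 200 mm long, lying on the bench, right of the work and nearer the robot. Origin: middle of its underside.
- bolt: Leave alone: a steel hex bolt with nut, 50 mm tall, standing on its head (24 mm across) just outside the rack's left cheek. Origin: middle of its underside.
- glue_jar: Leave alone: a closed white jar, 48 mm in diameter and 58 mm tall, standing just outside the rack's right cheek. Origin: middle of its underside.
- tin: Leave alone: an open aluminium tin, 72 mm in diameter and 55 mm tall, right of the rack. Origin: middle of its underside.
- offcut: Leave alone: a small wooden offcut, 60 x 45 x 22 mm, lying right of the timber. Origin: middle of its underside.
- flat_bar: Leave alone: a dark steel flat bar, 140 x 30 x 6 mm, lying on the bench left of the rack. Origin: middle of its underside.

How it is judged:
By the outcome, as a careful person would: the job done as asked, in the order asked, and still so for the second after the job is handed in, with the robot touching nothing.
It also fails if it takes over 69 s, if anything falls off the work surface, if the arm or the gripper's body presses on something with over 40 N, if the wrist force passes 120 N, or if a joint passes its speed limit or range.

## Robot

A 6-joint arm with a two-finger parallel gripper is mounted at the origin on the work surface. World frame = base frame: x ahead of the robot, y to its left, z up, the work surface at z = 0. Lengths are in mm, angles in rad, forces in N, time in s.
With the tool pointing down it reaches from about 325 to 900 mm from the base axis. Payload 6.1 kg.
Tool frame: the origin (TCP) lies midway between the tips of the shut fingers; the grasp point (between the pads) lies behind it (ctrl.grip_point_offset is the z of the grasp point in the tool frame, in mm); z points along the fingers, y is the line along which they close (so a half turn about z gives the same grasp; the last joint's range is limited). The gripper opens to 87 mm and grips with 3 to 60 N. Pads are 19 mm wide; open, the fingers measure 117 mm over their backs; the gripper's body (75 mm by 190 mm) begins 51 mm behind the grasp point.
Start: joints at [-1.255, 0.22, 1.526, -0, 1.395, -0.126], TCP at [267.222, -564.985, 222.538] pointing down, gripper open.
Joint ranges: [-2.98, 2.98], [-0.91, 2.08], [0.09, 2.57], [-1.24, 4.39], [0.2, 2.65], [-2.68, 2.68]. Speed limits (rad/s): [2.57, 2.57, 3.01, 3.14, 3.14, 3.14].

## Interface

Orientations are given as a 3x3 rotation matrix whose columns are the frame's x, y, z axes.
In Python, from bench import ctrl gives the robot as it stands.
- The arm moves only by the tool apply_moves, never from a script. Its argument "rows" is a list of rows, each a list of 2 entries, a list of its own where there are three numbers: the shift along the tool's x, y, z in mm, then the turn, a rotation vector about the tool's x, y, z in degrees. A call has 1 to 8 rows; each row is the pose to reach, as a shift and turn from the pose commanded when the call began, along the tool's axes at that moment; what a row does not reach only later rows make up. A row lasts 1/10 s, in which the tool goes at most 50 mm and 8.59 degrees, less where a joint would pass 70% of its speed; a pose out of reach is approached as far as the arm can. A call with a gripper value outside its range is refused whole. "claw" is the opening, from 0 (shut) to 1 (fully open), set as the call begins (left out, the last holds). The fingers move at their own pace and stop on an object; "squeeze" is the grip in N (left out, the last holds). Time passes only in rows, so rows that repeat a pose let the fingers close. It gives the time, the measured TCP pose, the force, the opening and the grip force at its end, in the units of the state.
- ctrl.sense(): the state, without advancing time (a new reading comes with each control period).
- ctrl.read_camera(name): name is "scene" or "side" or "wrist"; returns the picture (420x560x3 uint8, blue, green, red); there is no depth.
- ctrl.camera_params(name): a dict with "camera_matrix" (3x3 intrinsics, pixels), "eye" and "orientation" of the camera in the world. Camera axes: x right, y up, looking along -z (the intrinsics and any distortion apply to the point x, -y, -z); pixel columns grow to the right and rows downward; lengths in mm; the calibration is good to about 2 mm. A picture is of the moment at which its call begins: read the wrist's pose just before it. camera_params takes no time and is no camera call; for the wrist camera it gives the pose at the moment of the call.
- ctrl.finish_job(): hands the job in; it is judged then, once.
Trained networks look in the newest picture that a camera, given by its name, has taken for a name from the list of things; names that differ only in an ending like _2 or _b are one class to them, and where a whole thing is asked for, a point or a joint stands for the part that bears it (a point fixed in the world has none). Each returns a list of dicts, best first, with "score" (0 to 1); they miss things now and then, are a little off and sometimes report something else, mostly with a low value. They report only what shows in the picture. A call takes as long as a camera call.
- ctrl.recognise(camera, thing): "point" ([x, y, z] in mm, in the coordinates of the camera as it stood for that picture, good to about 4 mm: the middle of the surface that is visible of it).
- ctrl.silhouettes(camera, thing): "pixels" (420x560 bool, what is visible of it).
- ctrl.spot_point(camera, thing): "point" ([x, y, z] in mm, in the coordinates of the camera as it stood for that picture, good to about 4 mm: a listed point, or the origin of a listed thing).
The state is a dict: "time": time; "q": joint angles; "qvel": joint speeds; "effort": joint torques, N m; "tcp_pos": TCP position; "tcp_rot": TCP orientation; "ft_force": force on the tool from outside, world axes, zero at the start; "wrist_torque": the same for the moment, N m; "gripper_width": opening from 0.0 (shut) to 1.0 (fully open); "finger_force": force on a finger pad.
Only numpy, scipy, OpenCV 4.12 (cv2) and the standard library are available. Lean on these libraries where they do the work, as an engineer would, in place of code of your own. Each camera call takes 0.05 s, during which the arm holds its last target. There are 200 camera calls.

## Working session

There is one attempt and no reset: what is moved stays moved. The work goes in short steps, Python scripts to look and compute and a tool call to move; the robot and the scene stay as the last step left them, time stands still between calls to the robot, and variables do not carry over. Pictures are saved under pics/ and viewed, at most 10 in all, crops included, and the job is handed in when it is done.

Besides the shell and the picture viewer there is one more tool, called after "Call:" as a command line: name --argument value ..., lists and objects as JSON in quotes. apply_moves: Moves the arm, as the interface text tells. Its arguments: {"type":"object","properties":{"rows":{"type":"array"},"claw":{"type":"number"},"squeeze":{"type":"number"}},"required":["rows"]}

```bash
mkdir -p pics; ls
cat > h.py <<'E'
import numpy as np, cv2
from bench import ctrl
def shot(cam,fn=None):
    im=ctrl.read_camera(cam)
    if fn: cv2.imwrite('pics/'+fn,im)
    return im
def w(cam,p,P=None):
    P=P or ctrl.camera_params(cam)
    return np.array(P['orientation'])@np.array(p)+np.array(P['eye'])
def ray(cam,uv,z):
    P=ctrl.camera_params(cam);K=np.array(P['camera_matrix'])
    uv=np.atleast_2d(uv).astype(float)
    d=np.c_[uv,np.ones(len(uv))]@np.linalg.inv(K).T
    d[:,1:]*=-1
    d=d@np.array(P['orientation']).T;e=np.array(P['eye'])
    return e+d*((z-e[2])/d[:,2])[:,None]
def proj(cam,X):
    P=ctrl.camera_params(cam);K=np.array(P['camera_matrix'])
    c=(np.atleast_2d(X)-np.array(P['eye']))@np.array(P['orientation']);c[:,1:]*=-1
    p=c@K.T;return p[:,:2]/p[:,2:]
E
python3 - <<'E'
from h import *
np.set_printoptions(precision=1,suppress=True)
print({k:v for k,v in ctrl.camera_params('scene').items()})
for c in('scene','side'):
    shot(c,c+'0.png')
    for t in('batten','batten_end_a','rack','bay','post','hammer','screwdriver','bolt','glue_jar','tin','offcut','flat_bar'):
        if c=='side' and t not in('batten','batten_end_a','rack','post','bay'):continue
        for r in ctrl.spot_point(c,t)[:2]: print(c,t,round(r['score'],2),w(c,r['point']))
s=ctrl.sense();print(s['time'],s['tcp_rot'],s['ft_force'],ctrl.grip_point_offset)
E
```

```text
pics
{'camera_matrix': array([[406.9,   0. , 278.2],
       [  0. , 406.9, 208.5],
       [  0. ,   0. ,   1. ]]), 'eye': array([ 936.9, -488.7,  917.6]), 'orientation': array([[ 0.8, -0.5,  0.4],
       [ 0.7,  0.6, -0.5],
       [ 0. ,  0.6,  0.8]])}
scene batten 0.65 [482.1  41.9  -6.2]
scene batten_end_a 0.98 [469.4 -94.   11.3]
scene batten_end_a 0.56 [487.7 174.6   9.3]
scene rack 0.87 [669.6  38.   -0.7]
scene rack 0.31 [ 482.1 -450.2   -0.6]
scene post 0.71 [487.2 174.1  12.1]
scene post 0.68 [671.4  35.9  -0.3]
scene hammer 0.89 [386.8 496.1   1.8]
scene hammer 0.54 [678.6 266.1  -1. ]
scene screwdriver 0.77 [ 280.  -367.1   -0.5]
scene bolt 0.72 [682.8 266.1  -0.2]
scene glue_jar 0.93 [ 640.7 -218.3    1.4]
scene tin 0.57 [ 620.9 -506.6   -1.9]
scene offcut 0.57 [ 484.3 -451.8   -0.2]
scene flat_bar 0.75 [656.3 388.3  -0.5]
side batten 0.85 [484.6  45.1  -0.4]
side batten 0.31 [388.3 493.1   0.5]
side batten_end_a 0.63 [488.1 185.1  13.8]
side batten_end_a 0.56 [473.3 -93.2  14.4]
side rack 0.45 [595.3 -46.5   1.6]
side bay 0.64 [622.8  37.8   4.5]
side post 0.56 [594.4 -47.6   2.9]
0.95 [[ 0.9  0.4 -0. ]
 [ 0.4 -0.9 -0. ]
 [-0.  -0.  -1. ]] [-0.4  0.1 -0.6] -18.700000000000003
```

View pics/scene0.png

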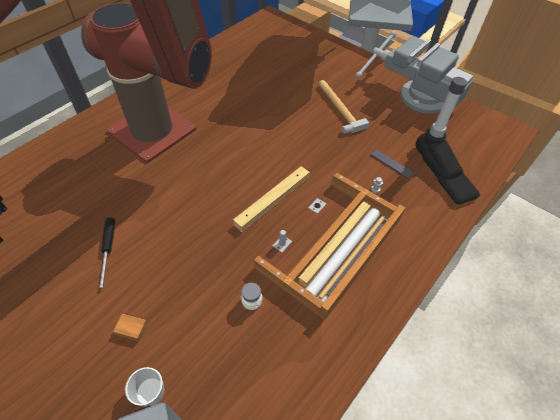

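View pics/side0.png

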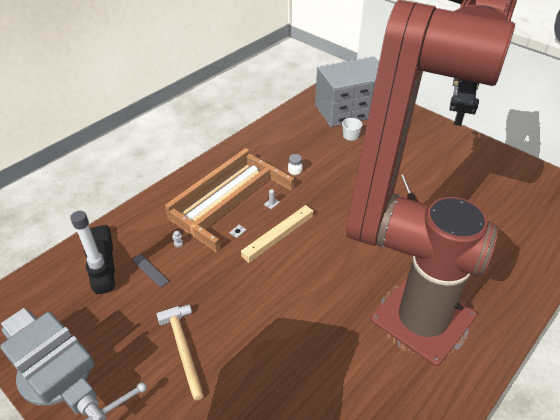

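The pictures show the timber (scene px 236–308, 170–228), the post at about (282,240), which is the right-hand place, and the empty socket plate at (317,205). I'll enlarge to get exact corners.

Run:
```python
from h import *
im=cv2.imread('pics/scene0.png')
cv2.imwrite('pics/crop0.png',cv2.resize(im[155:325,220:420],None,fx=4,fy=3.5,interpolation=cv2.INTER_CUBIC))
```

```text
(no output)
```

View pics/crop0.png

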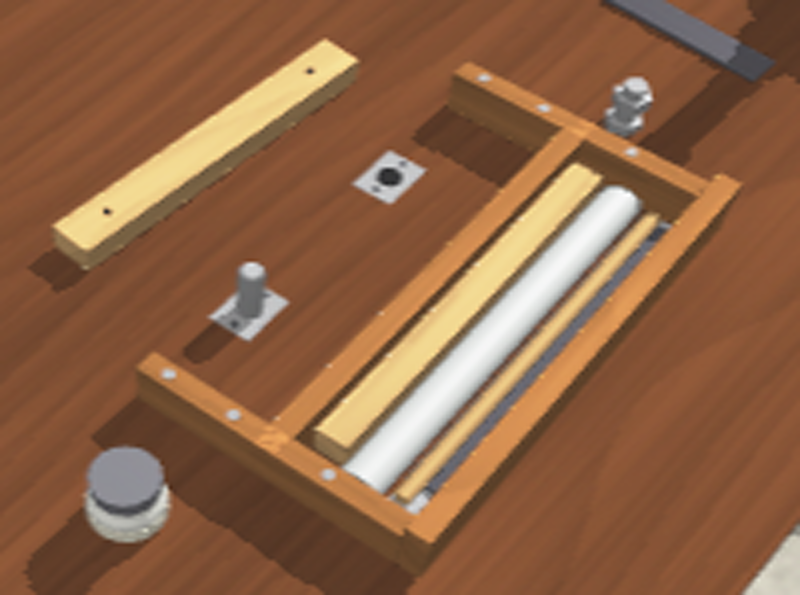

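Run:
```python
from h import *
np.set_printoptions(precision=1,suppress=True)
f=lambda L,z:ray('scene',np.array(L)/[4,3.5]+[220,155],z)[:,:2]
print('cheekL out,in; R out,in',f([(472,63),(452,78),(138,370),(155,353)],45))
print('backb R,L',f([(265,434),(563,128)],45))
b=f([(53,230),(85,248),(357,62),(325,40)],28);print('batten',b,b.mean(0), np.linalg.norm(b[1]-b[2]),np.linalg.norm(b[0]-b[1]))
print('post',f([(251,267)],55),'socket',f([(389,177)],0))
```

```text
cheekL out,in; R out,in [[ 579.1  212. ]
 [ 577.9  189.6]
 [ 592.4 -152.5]
 [ 591.1 -135.7]]
backb R,L [[ 681.7 -139. ]
 [ 665.8  198.6]]
batten [[462.4 -94.9]
 [489.5 -92.8]
 [509.  171. ]
 [476.3 174.6]] [484.3  39.5] 264.48890719059625 27.217625287954025
post [[592.9 -47.5]] socket [[588.1 110.4]]
```

```bash
cat >> h.py <<'E'
from scipy.optimize import minimize
from scipy.spatial.transform import Rotation as Ro
O=np.array([671.,36.]);TH=.04
Rr=np.array([[np.cos(TH),-np.sin(TH)],[np.sin(TH),np.cos(TH)]])
def tcp():
    s=ctrl.sense();T=np.array(s['tcp_rot'])
    W=np.eye(3);W[:2,0]=Rr[:,0];W[:2,1]=-Rr[:,1];W[2,2]=-1
    turn=Ro.from_matrix(T.T@W).as_rotvec(degrees=True)
    X=Rr.T@(np.array(s['tcp_pos'])[:2]-O)
    return s,np.r_[X,s['tcp_pos'][2]],turn,T,W
def goto(X):   # shift in current tool axes to rack point X
    s,x,t,T,W=tcp()
    p=np.r_[O+Rr@np.array(X[:2]),X[2]]
    return T.T@(p-np.array(s['tcp_pos']))
def batten(g,cams=('scene','side')):
    """fit rack-frame X,Y,phi(deg; + = right end deeper), g=guess"""
    M=[]
    for c in cams:
        ctrl.read_camera(c)
        r=ctrl.silhouettes(c,'batten')
        for q in r[:2]:
            m=np.array(q['pixels']);vy,vx=np.nonzero(m)
            if len(vx)<50: continue
            e=proj(c,np.r_[O+Rr@np.array(g[:2]),14])[0]
            if np.hypot(vx.mean()-e[0],vy.mean()-e[1])<25: M.append((c,m));break
    def cost(v):
        a=np.radians(v[2]);u=np.array([-np.sin(a),np.cos(a)]);n=np.array([np.cos(a),np.sin(a)])
        P=[np.r_[O+Rr@(np.array(v[:2])+i*135*u+j*17*n),z] for i in(-1,1) for j in(-1,1) for z in(0,28)]
        t=0
        for c,m in M:
            h=cv2.convexHull((proj(c,np.array(P))*16).astype(np.int32))
            k=np.zeros(m.shape,np.uint8);cv2.fillConvexPoly(k,h,1,cv2.LINE_AA,4)
            t+=1-(m&(k>0)).sum()/(m|(k>0)).sum()
        return t/max(len(M),1)
    best=min((minimize(cost,g,method='Nelder-Mead',options=dict(initial_simplex=[g]+[np.add(g,d) for d in([s*12,0,0],[0,s*15,0],[0,0,s*8])])) for s in(1,-1)),key=lambda r:r.fun)
    a=np.radians(best.x[2]);u=np.array([-np.sin(a),np.cos(a)])
    print('batten',[c for c,_ in M],best.x.round(1),'iou',round(1-best.fun,3),'Rend',(best.x[:2]-135*u).round(),'Lend',(best.x[:2]+135*u).round())
    return best.x
def rep(X=None):
    s,x,t,T,W=tcp()
    print('t',s['time'],'tcp rack',x.round(1),'turn',t.round(1),'F',np.round(s['ft_force'],1),'grip',s['gripper_width'])
    if X is not None: print('shift',goto(X).round(1))
E
python3 - <<'E'
from h import *
batten([-187,11,-6]);rep([-204,-160,120])
E
```

```text
batten ['scene', 'side'] [-188.3   14.5   -5.4] iou 0.91 Rend [-201. -120.] Lend [-176.  149.]
t 1.15 tcp rack [-427.5 -584.3  222.5] turn [-0. -0. 23.] F [ 0.4  1.1 -0. ] grip 0.9980688873333583
shift [ 371.6 -303.1  102.6]
```

Call:
apply_moves --rows '[[[37,-30,10],[0,0,3]],[[80,-66,22],[0,0,6]],[[123,-101,34],[0,0,9]],[[166,-136,46],[0,0,12]],[[209,-171,58],[0,0,15]],[[252,-206,70],[0,0,18]],[[295,-241,81],[0,0,21]],[[333,-272,92],[0,0,23]]]' --claw 0

```text
time: 1.95
tcp_pos: [435.4, -211.2, 139.3]
tcp_rot: [[0.999, 0.038, 0.001], [0.038, -0.999, -0.001], [0.001, 0.001, -1.0]]
ft_force: [0.6, 0.0, -0.8]
gripper_width: 0.358
finger_force: 0.0
```

Run:
```python
from h import *
rep([-204,-160,120])
```

```text
t 1.95 tcp rack [-245.3 -237.6  139.3] turn [ 0.  -0.1 -0.1] F [ 0.6  0.  -0.8] grip 0.3580086016104
shift [ 41.2 -77.7  19.3]
```

Call:
apply_moves --rows '[[[23,-44,10]],[[23,-44,50]],[[23,-44,90]],[[23,-44,121]],[[23,-44,121]],[[23,-44,121]]]'

```text
schema error: expected 2 entries
```

Call:
apply_moves --rows '[[[23,-44,10],[0,0,0]],[[23,-44,50],[0,0,0]],[[23,-44,90],[0,0,0]],[[23,-44,121],[0,0,0]],[[23,-44,121],[0,0,0]]]'

```text
time: 2.45
tcp_pos: [452.1, -165.6, 14.0]
tcp_rot: [[0.999, 0.041, -0.008], [0.041, -0.999, 0.004], [-0.008, -0.005, -1.0]]
ft_force: [-0.6, 0.3, -0.4]
gripper_width: 0.011
finger_force: 0.0
```

Run:
```python
from h import *
rep([-204,-160,9])
```

```text
t 2.45 tcp rack [-226.7 -192.7   14. ] turn [-0.3  0.4  0.1] F [-0.6  0.3 -0.4] grip 0.010890446400285006
shift [ 22.8 -32.7   5. ]
```

Call:
apply_moves --rows '[[[25,-20,5],[0,0,0]],[[25,-35,5],[0,0,0]],[[26,-50,5],[0,0,0]],[[27,-65,5],[0,0,0]],[[29,-81,5],[0,0,0]],[[30,-97,5],[0,0,0]],[[31,-113,5],[0,0,0]],[[32,-128,5],[0,0,0]]]'

```text
time: 3.25
tcp_pos: [482.9, -38.2, 14.3]
tcp_rot: [[0.999, 0.041, 0.002], [0.041, -0.999, -0.001], [0.001, 0.001, -1.0]]
ft_force: [0.3, -1.7, 0.2]
gripper_width: 0.01
finger_force: 0.7
```

Run:
```python
from h import *
rep([-230,-100,9]);batten([-183,75,-6])
```

```text
t 3.25 tcp rack [-190.9  -66.6   14.3] turn [ 0.1 -0.1  0. ] F [ 0.3 -1.7  0.2] grip 0.010073746073152503
shift [-39.1  33.4   5.3]
batten ['scene', 'side'] [-189.6   78.1   -1.6] iou 0.761 Rend [-193.  -57.] Lend [-186.  213.]
```

Call:
apply_moves --rows '[[[0,20,4],[0,0,0]],[[-25,20,5],[0,0,0]],[[-50,15,5],[0,0,0]],[[-52,-10,5],[0,0,0]],[[-52,-33,5],[0,0,0]],[[-52,-33,5],[0,0,0]]]'

```text
time: 4.05
tcp_pos: [428.7, -7.0, 8.2]
tcp_rot: [[0.999, 0.041, -0.0], [0.041, -0.999, 0.0], [-0.0, -0.0, -1.0]]
ft_force: [-0.6, -0.1, -0.3]
gripper_width: 0.005
finger_force: 0.0
```

Run:
```python
from h import *
rep([-215,-35,9]);batten([-189,82,-2])
```

```text
t 4.05 tcp rack [-243.8  -33.3    8.2] turn [-0.   0.   0.1] F [-0.6 -0.1 -0.3] grip 0.005198810134304192
shift [28.8  1.8 -0.8]
batten ['scene', 'side'] [-190.9   79.2   -1.6] iou 0.804 Rend [-195.  -56.] Lend [-187.  214.]
```

Call:
apply_moves --rows '[[[14,0,0],[0,0,0]],[[28,0,0],[0,0,0]],[[42,0,0],[0,0,0]],[[56,0,0],[0,0,0]],[[70,0,0],[0,0,0]],[[84,0,0],[0,0,0]],[[98,0,0],[0,0,0]],[[108,0,0],[0,0,0]]]'

```text
time: 5.05
tcp_pos: [538.1, -4.6, 8.1]
tcp_rot: [[0.999, 0.039, -0.0], [0.039, -0.999, -0.0], [-0.0, 0.0, -1.0]]
ft_force: [-0.6, -1.0, 0.6]
gripper_width: 0.006
finger_force: 0.3
```

Run:
```python
from h import *
rep();batten([-155,79,27])
```

```text
t 5.05 tcp rack [-134.4  -35.3    8.1] turn [ 0.  0. -0.] F [-0.6 -1.   0.6] grip 0.0057783743288165575
batten ['scene', 'side'] [-150.4   78.6   26. ] iou 0.646 Rend [-91. -43.] Lend [-210.  200.]
```

Call:
apply_moves --rows '[[[-30,0,0],[0,0,0]],[[-60,-15,0],[0,0,0]],[[-76,-50,0],[0,0,0]],[[-76,-85,0],[0,0,0]],[[-76,-112,0],[0,0,0]],[[-65,-112,0],[0,0,0]],[[-54,-112,0],[0,0,0]],[[-43,-112,0],[0,0,0]]]'

```text
time: 6.05
tcp_pos: [490.5, 105.9, 8.2]
tcp_rot: [[0.999, 0.04, -0.0], [0.04, -0.999, -0.0], [-0.0, 0.0, -1.0]]
ft_force: [-1.1, 0.8, 1.0]
gripper_width: 0.009
finger_force: 0.6
```

Call:
apply_moves --rows '[[[12,0,0],[0,0,0]],[[24,0,0],[0,0,0]],[[36,0,0],[0,0,0]],[[36,0,0],[0,0,0]]]'

```text
time: 6.45
tcp_pos: [528.1, 106.8, 8.4]
tcp_rot: [[0.999, 0.038, 0.002], [0.038, -0.999, -0.0], [0.002, 0.0, -1.0]]
ft_force: [-0.1, -0.3, 1.6]
gripper_width: 0.001
finger_force: 0.0
```

Run:
```python
from h import *
shot('scene','scene1.png')
rep();batten([-110,79,26])
```

```text
t 6.5 tcp rack [-141.1   76.6    8.1] turn [ 0.  -0.  -0.1] F [-0.1  0.3  0.3] grip 0.0022713152987223115
batten ['scene'] [-103.9   79.9   24.7] iou 0.718 Rend [-48. -43.] Lend [-160.  203.]
```

View pics/scene1.png

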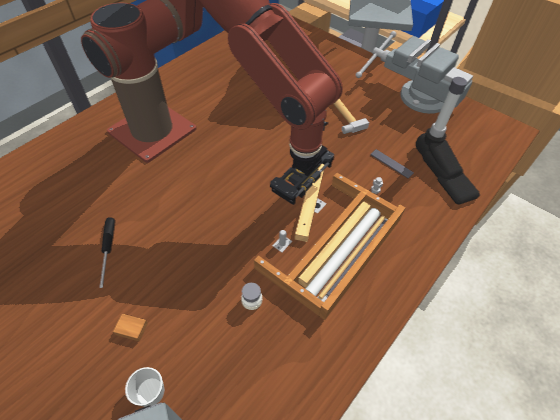

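Call:
apply_moves --rows '[[[-40,0,0],[0,0,0]],[[-75,-25,0],[0,0,0]],[[-90,-65,0],[0,0,0]],[[-90,-105,0],[0,0,-6]],[[-85,-145,0],[0,0,-12]],[[-65,-172,0],[0,0,-19]],[[-40,-165,0],[0,0,-25]],[[-36,-160,0],[0,0,-25]]]'

```text
time: 7.5
tcp_pos: [485.5, 267.4, 9.0]
tcp_rot: [[0.887, 0.462, 0.003], [0.462, -0.887, 0.001], [0.003, 0.001, -1.0]]
ft_force: [0.6, -0.0, -0.1]
gripper_width: 0.006
finger_force: 0.0
```

Run:
```python
from h import *
rep();batten([-104,79,25])
```

```text
t 7.5 tcp rack [-176.1  238.6    9. ] turn [ 0.  -0.2 25.2] F [ 0.6 -0.  -0.1] grip 0.00585310826332197
batten ['scene', 'side'] [-105.7   82.    25.2] iou 0.626 Rend [-48. -40.] Lend [-163.  204.]
```

Call:
apply_moves --rows '[[[-3,14,0],[0,0,0]],[[-3,27,0],[0,0,0]],[[-4,40,0],[0,0,0]],[[-5,52,0],[0,0,0]],[[-6,64,0],[0,0,0]],[[-7,76,0],[0,0,0]],[[-7,76,0],[0,0,0]]]'

```text
time: 8.4
tcp_pos: [513.0, 194.1, 8.3]
tcp_rot: [[0.889, 0.457, 0.001], [0.457, -0.889, -0.0], [0.0, 0.001, -1.0]]
ft_force: [0.1, -0.1, -0.3]
gripper_width: 0.004
finger_force: 0.0
```

Run:
```python
from h import *
shot('scene','scene2.png');shot('side')
rep();batten([-85,33,25])
```

```text
t 8.5 tcp rack [-152.3  165.5    8.2] turn [ 0. -0. 25.] F [-0.2  0.3 -0.7] grip -5.455425461031292e-05
batten ['scene', 'side'] [-85.2  35.5  25.2] iou 0.54 Rend [-28. -87.] Lend [-143.  158.]
```

View pics/scene2.png

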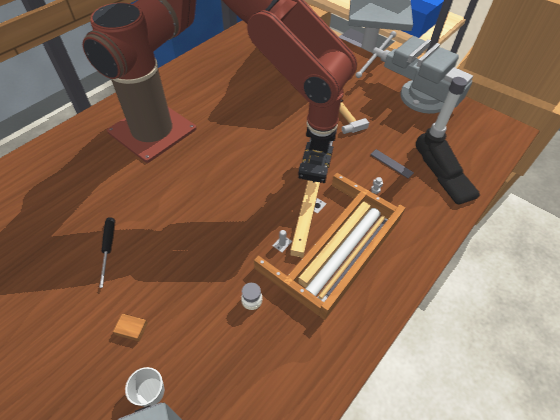

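Call:
apply_moves --rows '[[[-1,9,0],[0,0,0]],[[-2,18,0],[0,0,0]],[[-3,26,0],[0,0,0]],[[-3,26,0],[0,0,0]],[[-3,10,0],[0,0,0]],[[-3,-10,0],[0,0,0]]]'

```text
time: 9.3
tcp_pos: [504.7, 203.5, 8.3]
tcp_rot: [[0.89, 0.457, 0.0], [0.457, -0.89, 0.0], [0.0, -0.0, -1.0]]
ft_force: [-0.5, 0.3, -0.1]
gripper_width: 0.006
finger_force: 0.0
```

Run:
```python
from h import *
im=shot('scene')
cv2.imwrite('pics/crop3.png',cv2.resize(im[155:325,220:420],None,fx=4,fy=3.5,interpolation=cv2.INTER_CUBIC))
rep();batten([-78,7,24])
```

```text
t 9.35 tcp rack [-161.4  176.8    8. ] turn [-0.1  0.1 25. ] F [-1.4  2.3  0.3] grip 0.008006702158205464
batten ['scene', 'side'] [-76.2  10.7  26. ] iou 0.64 Rend [ -17. -111.] Lend [-135.  132.]
```

View pics/crop3.png

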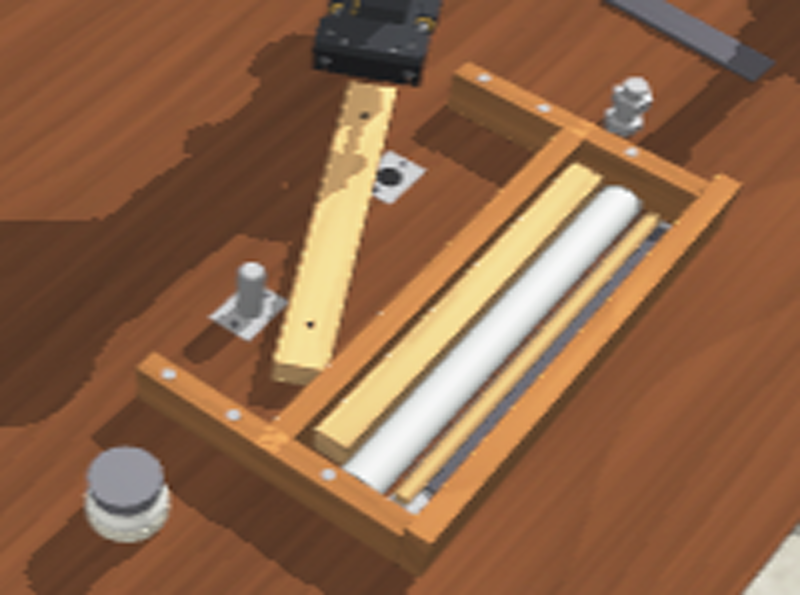

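Call:
apply_moves --rows '[[[-25,-12,0],[0,0,0]],[[-42,-18,0],[0,0,7]],[[-55,10,0],[0,0,14]],[[-63,42,0],[0,0,20]],[[-63,42,0],[0,0,25]],[[-63,42,0],[0,0,25]]]'

```text
time: 10.15
tcp_pos: [468.6, 135.9, 8.4]
tcp_rot: [[0.999, 0.037, 0.001], [0.037, -0.999, 0.0], [0.001, -0.0, -1.0]]
ft_force: [-0.3, -0.5, -0.2]
gripper_width: 0.003
finger_force: 0.0
```

Run:
```python
from h import *
rep()
```

```text
t 10.15 tcp rack [-198.2  107.9    8.4] turn [ 0.  -0.  -0.2] F [-0.3 -0.5 -0.2] grip 0.0031068324609696417
```

Call:
apply_moves --rows '[[[15,0,0],[0,0,0]],[[30,0,0],[0,0,0]],[[45,0,0],[0,0,0]],[[58,0,0],[0,0,0]],[[71,0,0],[0,0,0]],[[84,0,0],[0,0,0]],[[97,0,0],[0,0,0]]]'

```text
time: 10.85
tcp_pos: [565.1, 141.4, 7.9]
tcp_rot: [[0.999, 0.044, -0.001], [0.044, -0.999, 0.0], [-0.001, -0.0, -1.0]]
ft_force: [-0.6, -0.2, 0.7]
gripper_width: 0.005
finger_force: 0.3
```

Run:
```python
from h import *
rep();batten([-55,10,8])
```

```text
t 10.85 tcp rack [-101.6  109.5    7.9] turn [-0.   0.1  0.2] F [-0.6 -0.2  0.7] grip 0.0046097439157924275
batten ['scene', 'side'] [-51.4   5.3  10.2] iou 0.577 Rend [ -27. -128.] Lend [-75. 138.]
```

Call:
apply_moves --rows '[[[9,0,0],[0,0,0]],[[18,0,0],[0,0,0]],[[27,0,0],[0,0,0]],[[36,0,0],[0,0,0]],[[43,0,0],[0,0,0]],[[43,0,0],[0,0,0]]]'

```text
time: 11.65
tcp_pos: [609.3, 142.5, 8.4]
tcp_rot: [[0.999, 0.04, 0.001], [0.04, -0.999, 0.0], [0.001, -0.0, -1.0]]
ft_force: [-0.0, -0.3, 0.7]
gripper_width: 0.004
finger_force: 0.0
```

Run:
```python
from h import *
rep();batten([-42,8,-2])
```

```text
t 11.65 tcp rack [-57.4 108.9   8.4] turn [-0.  -0.1  0. ] F [-0.  -0.3  0.7] grip 0.00446552530636074
batten ['scene'] [-33.4  -3.   -2.5] iou 0.867 Rend [ -39. -138.] Lend [-27. 132.]
```

Call:
apply_moves --rows '[[[-28,0,0],[0,0,0]],[[-30,45,0],[0,0,0]],[[-30,95,0],[0,0,0]],[[-30,142,0],[0,0,0]],[[-22,144,0],[0,0,0]],[[-12,144,0],[0,0,0]],[[-2,144,0],[0,0,0]],[[7,144,0],[0,0,0]]]'

```text
time: 12.65
tcp_pos: [621.3, 0.5, 8.1]
tcp_rot: [[0.999, 0.042, -0.001], [0.042, -0.999, 0.0], [-0.001, -0.0, -1.0]]
ft_force: [-1.3, -0.5, 1.3]
gripper_width: 0.006
finger_force: 0.9
```

Call:
apply_moves --rows '[[[3,0,0],[0,0,0]],[[6,0,0],[0,0,0]],[[8,0,0],[0,0,0]],[[8,0,0],[0,0,0]]]'

```text
time: 13.05
tcp_pos: [624.5, 0.7, 7.4]
tcp_rot: [[0.999, 0.042, -0.01], [0.042, -0.999, 0.001], [-0.01, -0.001, -1.0]]
ft_force: [-14.6, 0.1, 11.7]
gripper_width: 0.007
finger_force: 7.6
```

Run:
```python
from h import *
rep();batten([-20,0,0])
```

```text
t 13.05 tcp rack [-47.8 -33.4   7.4] turn [-0.1  0.6  0.1] F [-14.6   0.1  11.7] grip 0.0066370181311668835
batten ['scene', 'side'] [-15.8   3.5   0.1] iou 0.549 Rend [ -16. -132.] Lend [-16. 138.]
```

Call:
apply_moves --rows '[[[-12,0,0],[0,0,0]],[[-20,-20,0],[0,0,0]],[[-20,-70,0],[0,0,0]],[[-20,-120,0],[0,0,0]],[[-20,-138,0],[0,0,0]],[[-10,-138,0],[0,0,0]],[[-2,-138,0],[0,0,0]],[[3,-138,0],[0,0,0]]]'

```text
time: 14.05
tcp_pos: [619.1, 137.9, 7.2]
tcp_rot: [[0.999, 0.04, -0.018], [0.04, -0.999, 0.001], [-0.018, -0.001, -1.0]]
ft_force: [-39.2, 4.6, 30.3]
gripper_width: 0.001
finger_force: 19.4
```

Run:
```python
from h import *
rep()
```

```text
t 14.05 tcp rack [-47.8 103.9   7.2] turn [-0.1  1.1  0. ] F [-39.2   4.6  30.3] grip 0.0008705253245721696
```

Call:
apply_moves --rows '[[[-10,0,0],[0,0,0]],[[-22,0,-5],[0,0,0]],[[-25,0,-45],[0,0,0]],[[-25,0,-90],[0,0,0]],[[-60,0,-130],[0,0,0]],[[-105,0,-150],[0,0,0]],[[-150,0,-160],[0,0,0]],[[-195,0,-170],[0,0,0]]]'

```text
time: 14.85
tcp_pos: [431.1, 128.1, 179.4]
tcp_rot: [[0.999, 0.038, 0.002], [0.038, -0.999, -0.0], [0.002, 0.0, -1.0]]
ft_force: [-0.0, 0.4, 2.0]
gripper_width: 0.005
finger_force: 0.0
```

Run:
```python
from h import *
im=shot('scene')
cv2.imwrite('pics/crop4.png',cv2.resize(im[155:325,220:420],None,fx=4,fy=3.5,interpolation=cv2.INTER_CUBIC))
rep();batten([-18,2,0])
```

```text
t 14.9 tcp rack [-242.6  102.1  179.2] turn [ 0.   0.2 -0. ] F [-2.2  2.9 -1.7] grip 0.006261720794525062
batten ['scene', 'side'] [-17.2   4.2  -0.4] iou 0.572 Rend [ -18. -131.] Lend [-16. 139.]
```

View pics/crop4.png

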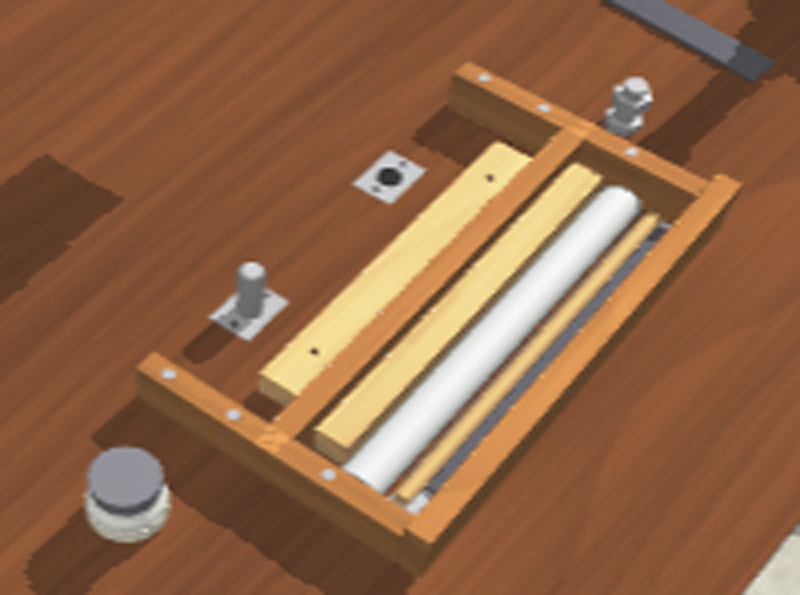

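Run:
```python
from h import *
f=lambda L,z:((ray('scene',np.array(L)/[4,3.5]+[220,155],z)[:,:2]-O)@Rr).round(1)
print(f([(258,377),(499,142)],28)); print(f([(290,420),(563,128)],45))
im=ctrl.read_camera('scene')[155:325,220:420].astype(int)
# sub-pixel: front top edge of batten by brightness along columns
big=cv2.GaussianBlur(im.sum(2).astype(np.float32),(3,3),0)
pts=[]
for r in range(48,106,3):
    g=np.diff(big[r]); c0=(499-(r*3.5-142)*(241/235))/4
    a=int(c0)-5; c=a+np.argmax(g[a:a+10]); pts.append((c+.5+220,r+155))
R=(ray('scene',pts,28)[:,:2]-O)@Rr
k=np.polyfit(R[:,1],R[:,0],1);print('front edge slope',k, 'resid',np.std(R[:,0]-np.polyval(k,R[:,1])))
pts=[]
for r in range(46,110,4):  # backboard front top edge: from crop line, shaded/wood colour step batten(yellow)->orange
    b=cv2.GaussianBlur(im[r-0,:,1].astype(np.float32)[None],(3,1),0)[0]
    c0=(563-(r*3.5-128)*(298/306))/4;a=int(c0)-6;c=a+np.argmin(np.diff(b)[a:a+12]);pts.append((c+.5+220,r+155))
R=(ray('scene',pts,45)[:,:2]-O)@Rr
k=np.polyfit(R[:,1],R[:,0],1);print('backboard',k,np.std(R[:,0]-np.polyval(k,R[:,1])))
```

```text
[[ -31.4 -136.1]
 [ -30.6  135.8]]
[[   8.9 -157.7]
 [   1.3  162.7]]
front edge slope [-3.62843906e-03 -3.48707775e+01] resid 0.658921098323897
backboard [-0.00304673 -1.31120755] 0.5596512092373803
```

```bash
python3 -c "
from h import *
print(ctrl.finish_job())"
```

```text
the job is handed in; nothing more can be done
None
```

The timber now lies flat and snug along the backboard of the front bay, between the two cheeks. It was only pushed with the shut fingers, right end in behind the post first, then the left end swung in; nothing else was seen to move, and the job was handed in at about 15 s.

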